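# Light up the carburettor throat

## Task

Set the carburettor upright in the middle of the round inspection stand, without dropping it, and let go of it. Then draw the yellow torch out of the tool block and finish still holding it in the air, leaning about 45 degrees, its lens pointing straight at the carburettor's open throat from about 10 cm away and touching nothing but the gripper. Leave the other tools and containers where they are.

Things in the scene. Friction and masses are not known exactly. Their poses are not given: they have to be found in the camera images.
- carb: Aluminium carburettor, 66 mm tall, 0.35 kg, upright on the mat, left or right of the stand. Origin: centre of underside; z up. Flange 46 (x) by 66 (y) by 8 mm high; on it a barrel of 42 mm outside diameter, open at the top. Beside it at +y a brass chamber with stud (48 mm high, out to 46 mm), at -y a dark block with brass screw (33 mm high, out to 41 mm). Grip the barrel on its free +x and -x sides.
- carb_throat (a point): Centre of the carburettor's open throat: on the barrel's axis at the height of its upper rim, 66 mm above its underside.
- stand: Fixed inspection stand: dark round foot (90 mm diameter, 10 mm high), thin post, aluminium disc of 60 mm diameter on top. Origin: centre of its underside on the table.
- stand_top (a point): Centre of the stand's top disc (upper face), 60 mm above the table.
- rack: Fixed wooden tool block 230 (x) by 60 (y) by 70 mm high, right or left of the stand, opposite to the carburettor. Origin: centre of its underside. Three square wells of 38 mm, 58 mm deep (floor 12 mm above the table), in a row along its x axis at -75, 0 and +75 mm, hold the torch, a screwdriver and a chisel in any order.
- torch: Yellow pocket torch 150 mm long with black tail cap, about 0.13 kg, standing lens down in one well of the block, its tail about 92 mm above the block's top. Origin: centre of the lens face; z runs from the lens to the tail (the beam goes along -z). Head 34 mm diameter for the first 30 mm, then a plain round handle of 25 mm diameter up to the tail.
- torch_tail (a point): Centre of the torch's tail end, 150 mm from the lens.
- driver: Bystander: screwdriver standing in the block, red handle (33 mm diameter, 95 mm long) down, blade up, 165 mm in all. Origin: lower end; z up.
- chisel: Bystander: cold chisel standing in the block, round blue body (33 mm diameter, 105 mm long), flat steel edge up, 144 mm in all. Origin: lower end; z up.
- wrench: Bystander: steel wrench 190 mm long lying along its x axis beyond the stand. Origin: its underside, about mid-length.
- tape: Bystander: roll of blue tape lying flat, 90 mm diameter, 24 mm high, beyond the stand. Origin: centre of its underside.
- tub: Bystander: white hand-cleaner tub with red cap, 90 mm diameter, 110 mm tall, at the back. Origin: centre of its underside.
- bowl: Bystander: small brass float bowl (open cup), 60 mm diameter, 35 mm high, between robot and stand. Origin: centre of its underside.
- spray: Bystander: upright can with blue label, 60 mm diameter, 150 mm tall, at the back. Origin: centre of its underside.
Not all that is in view belongs to the job. What is shaped like the carb but purple is not meant.

How it is judged (in metres and radians):
On the way, in this order (a step that is already met when the one before it is completed fails the run):
1. the carburettor stands upright on the middle of the stand, let go (horizontal distance between carb and stand_top below 0.012 m and angle between carb's own z axis and vertical below 0.12 rad and contact force between carb and stand above 0.5 N and contact force between carb and the fingers below 0.1 N and z of carb in the frame of stand_top between -0.005 and 0.006 m), for 0.3 s.
2. the torch is held by the fingers, drawn clear of the tool block, the carburettor still on the stand (all of step 1 and contact force between torch and the fingers above 1 N and contact force between torch and rack below 0.05 N and height (world z) of torch above 0.08 m), for 0.1 s.
At the end, for the whole second after the job is handed in: Carburettor free of the gripper, upright (7 deg), within 12 mm of the stand's middle. Torch held still by the fingers alone, lens over 140 mm above the table, leaning 30 to 60 deg, tail up; throat centre within 20 mm of its axis in x and y and 50 to 150 mm ahead of the lens (all of step 1 and linear speed of each of carb, torch below 0.03 m/s and contact force between torch and the fingers above 1 N and contact force between torch and rack below 0.05 N and contact force between torch and carb below 0.05 N and contact force between torch and stand below 0.05 N and height (world z) of torch above 0.14 m and angle between torch's own z axis and vertical between 0.52 and 1.05 rad and x of carb_throat in the frame of torch between -0.02 and 0.02 m and y of carb_throat in the frame of torch between -0.02 and 0.02 m and z of carb_throat in the frame of torch between -0.15 and -0.05 m and contact force between torch and driver below 0.05 N and contact force between torch and chisel below 0.05 N and contact force between torch and wrench below 0.05 N and contact force between torch and tape below 0.05 N and contact force between torch and tub below 0.05 N and contact force between torch and bowl below 0.05 N and contact force between torch and spray below 0.05 N); the arm keeps its last pose, push and grip.
It fails at once if the carburettor is dropped (faster than 0.45 m/s while no finger touches it) (linear speed of carb above 0.45 m/s and contact force between carb and the fingers below 0.01 N).
It fails at once if another tool or container is moved by more than 30 mm (distance of any of driver, chisel, wrench, tape, tub, bowl, spray from where it was at the start of the episode above 0.03 m).
It also fails if it takes over 58 s, if anything falls off the work surface, if the arm or the gripper's body presses on something with over 40 N, if the wrist force passes 120 N, or if a joint passes its speed limit or range.

## Robot

A 6-joint arm with a two-finger parallel gripper is mounted at the origin on the work surface. World frame = base frame: x ahead of the robot, y to its left, z up, the work surface at z = 0. Lengths are in mm, angles in degrees, forces in N, time in s.
With the tool pointing down it reaches from about 375 to 925 mm from the base axis. Payload 5.7 kg.
Tool frame: the origin (TCP) lies midway between the tips of the shut fingers; the grasp point (between the pads) lies 19 mm behind it; z points along the fingers, x is the direction in which the jaws open and shut, and the axes are right-handed (so a half turn about z gives the same grasp; the last joint's range is limited). The gripper opens to 88 mm and grips with 3 to 60 N. Pads are 20 mm wide; open, the fingers measure 115 mm over their backs; the gripper's body (75 mm by 178 mm) begins 61 mm behind the grasp point.
Start: joints at [68.062, 20.558, 86.54, -0, 72.909, -6.595], TCP at [158.759, 578.58, 202.523] pointing down, gripper open.
Joint ranges: [-170.27, 170.27], [-57.76, 135], [12.27, 136.19], [-55.21, 235.2], [11.17, 155.16], [-170.74, 170.74]. Speed limits (degrees/s): [136.94, 136.94, 180, 180, 180, 180].

## Interface

Orientations are given as [roll, pitch, yaw] about the fixed x, y, z axes, in that order (R = Rz(yaw) Ry(pitch) Rx(roll)).
In Python, from rig import robot, cams gives the robot as it stands.
- The arm moves only by the tool play_rows, never from a script. Its argument "series" is a list of rows, each an object with "dp": the shift along the tool's x, y, z in m, a list of three; "turn": the turn, a rotation vector about the tool's x, y, z in degrees, a list of three; "grip": the gripper command: -1 is fully open, 1 is shut, values between are in proportion. A call has 1 to 20 rows; each row is the pose to reach, as a shift and turn from the pose commanded when the call began, along the tool's axes at that moment; what a row does not reach only later rows make up. A row lasts 1/8 s, in which the tool goes at most 62.5 mm and 10.7 degrees, less where a joint would pass 70% of its speed; a pose out of reach is approached as far as the arm can. A call with a gripper value outside its range is refused whole. The fingers move at their own pace and stop on an object; "grip_force" is the grip in N (left out, the last holds). Time passes only in rows, so rows that repeat a pose let the fingers close. It gives the time, the measured TCP pose, the force and the opening at its end, in the units of the state.
- robot.state(): the state, without advancing time (a new reading comes with each control period).
- cams.get_image(name): name is "side" or "top"; returns the picture (420x560x3 uint8, red, green, blue); there is no depth.
- cams.camera_model(name): a dict with "fov_y" (degrees; the focal length in pixels is half the picture's height over the tangent of half this angle, whatever the lens; pixels are square), "cx", "cy" (the principal point, pixels), "distortion" ([k1, k2, p1, p2, k3] as OpenCV has them; the pictures are not rectified), "world_from_camera" (4x4, takes a point from camera to world coordinates). Camera axes: x right, y up, looking along -z (the intrinsics and any distortion apply to the point x, -y, -z); pixel columns grow to the right and rows downward; lengths in mm; the calibration is good to about 2 mm. A picture is of the moment at which its call begins. camera_model takes no time and is no camera call.
- robot.hand_in(): hands the job in, once; it reports no verdict.
The state is a dict: "t": time; "joint_positions": joint angles; "joint_velocities": joint speeds; "joint_torque": joint torques, N m; "tcp_pos": TCP position; "eef_rot": TCP orientation; "ft_force": force on the tool from outside, world axes, zero at the start; "ft_torque": the same for the moment, N m; "grip_width": opening from 0.0 (shut) to 1.0 (fully open).
Only numpy, scipy, OpenCV 4.12 (cv2) and the standard library are available. Lean on these libraries where they do the work, as an engineer would, in place of code of your own. Each camera call takes 0.05 s, during which the arm holds its last target.

## Working session

There is one attempt and no reset: what is moved stays moved. The work goes in short steps, Python scripts to look and compute and a tool call to move; the robot and the scene stay as the last step left them, time stands still between calls to the robot, and variables do not carry over. Pictures are saved under pics/ and viewed, and the job is handed in when it is done.

Besides the shell and the picture viewer there is one more tool, called after "Request:" as name([rows], argument=value, ...), one row to a line, values as JSON. play_rows: Moves the arm, as the interface text tells. Its arguments: {"type":"object","properties":{"series":{"type":"array"},"grip_force":{"type":"number"}},"required":["series"]}

```bash
ls; mkdir -p pics; python3 - <<'E'
from rig import robot,cams
import cv2
print(robot.state())
for n in("side","top"):
    im=cams.get_image(n); cv2.imwrite(f"pics/{n}0.png",im[:,:,::-1]); print(n,cams.camera_model(n))
E
```

```text
pics
{'t': 0.0, 'joint_positions': array([ 6.80602210e+01,  2.05975641e+01,  8.65974093e+01,  9.71252689e-04,
        7.29078805e+01, -6.59665975e+00]), 'joint_velocities': array([ 0.13351462, -0.04720604, -0.03348117,  0.06183489,  0.07314478,
        0.00339401]), 'joint_torque': array([ 8.71443772e-04, -5.15353525e+01, -2.70729858e+01,  6.74238615e-02,
        3.48140812e-02, -1.23946083e-04]), 'tcp_pos': array([158.51307159, 577.94748164, 201.72395523]), 'eef_rot': array([-1.79987262e+02,  1.02066447e-01,  7.46566058e+01]), 'ft_force': array([ 0.23707982, -0.06881933, -0.13631821]), 'ft_torque': array([-0.00347913, -0.03400536, -0.02003922]), 'grip_width': 0.9970117404691581}
side {'fov_y': 43.743053858916916, 'cx': 274.9836283019114, 'cy': 206.26171930434762, 'distortion': array([0.06624999, 0.        , 0.        , 0.        , 0.        ]), 'world_from_camera': array([[ 6.85975632e-01,  4.00422087e-01, -6.07535665e-01,
        -1.54041368e+02],
       [-7.27624156e-01,  3.76673757e-01, -5.73306174e-01,
        -6.56374972e+02],
       [-7.21713275e-04,  8.35331690e-01,  5.49745801e-01,
         7.78889970e+02],
       [ 0.00000000e+00,  0.00000000e+00,  0.00000000e+00,
         1.00000000e+00]])}
top {'fov_y': 57.49759230152911, 'cx': 273.4858526802634, 'cy': 210.73557697395137, 'distortion': array([-0.02379271,  0.        ,  0.        ,  0.        ,  0.        ]), 'world_from_camera': array([[ 9.23542090e-02,  9.75222678e-01, -2.01025942e-01,
         3.97089493e+02],
       [-9.95710312e-01,  9.15921778e-02, -1.31091008e-02,
         8.91340314e+00],
       [ 5.62811138e-03,  2.01374284e-01,  9.79498199e-01,
         9.70883341e+02],
       [ 0.00000000e+00,  0.00000000e+00,  0.00000000e+00,
         1.00000000e+00]])}
```

View pics/side0.png

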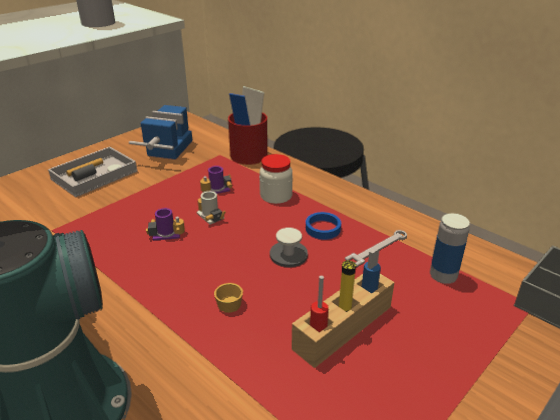

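View pics/top0.png

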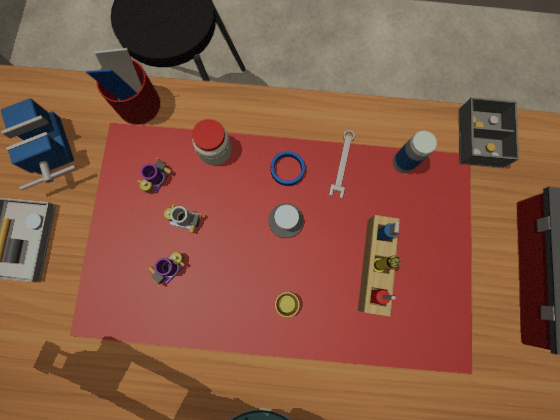

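Candidates for the carb: aluminium one at top (182,216) / side (209,203); purple decoys at top (155,173) and (167,268) / side (216,180) and (165,223). I choose the aluminium one and check it in close crops.

```bash
python3 - <<'E'
import cv2,numpy as np
t=cv2.imread("pics/top0.png"); s=cv2.imread("pics/side0.png")
def crop(im,x,y,w,h,k,n): cv2.imwrite(n,cv2.resize(im[y:y+h,x:x+w],None,fx=k,fy=k,interpolation=cv2.INTER_CUBIC))
a=cv2.resize(t[190:245,150:220],None,fx=6,fy=6,interpolation=cv2.INTER_CUBIC)
b=cv2.resize(s[180:235,185:250],None,fx=6,fy=6,interpolation=cv2.INTER_CUBIC)
cv2.imwrite("pics/carb0.png",np.hstack([a[:330],b[:330]])[:, :800]); print(a.shape)
crop(t,340,200,90,125,4.5,"pics/rackt.png")
crop(t,255,190,65,65,7,"pics/standt.png")
E
```

```text
(330, 420, 3)
```

View pics/carb0.png

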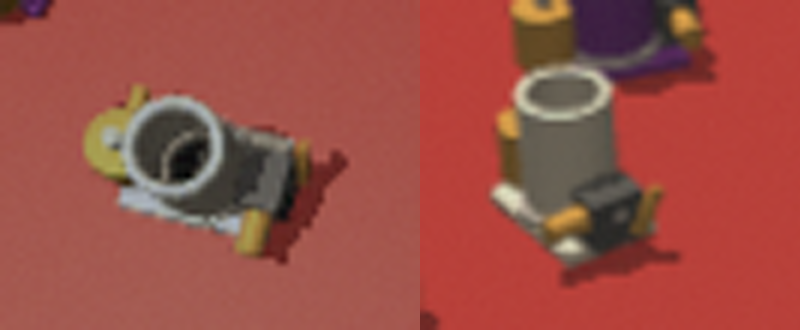

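View pics/rackt.png

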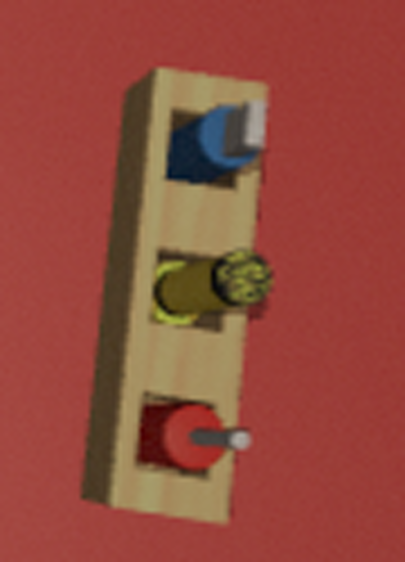

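View pics/standt.png

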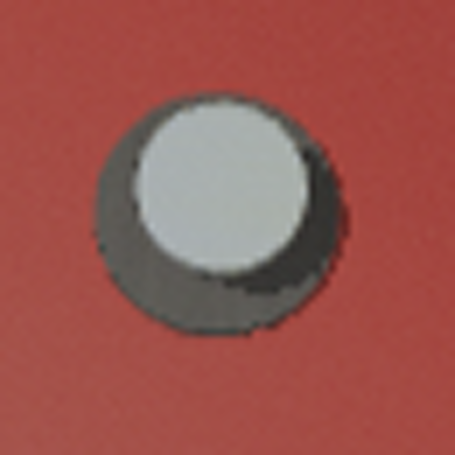

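The crop shows the bare-aluminium barrel with the brass chamber at left and the dark block at right in the top view, so it is the right part. The torch is in the middle well (tail at top (394,262)). Next I measure.

```bash
cat > h.py <<'E'
import numpy as np,cv2
from rig import robot,cams
from scipy.spatial.transform import Rotation as Ro
def cam(n):
    m=cams.camera_model(n); f=210/np.tan(np.radians(m["fov_y"])/2)
    K=np.array([[f,0,m["cx"]],[0,f,m["cy"]],[0,0,1]]); return K,np.array(m["distortion"]),np.array(m["world_from_camera"])
def ray(n,p):
    K,D,T=cam(n); u=cv2.undistortPoints(np.array([[p]],float),K,D)[0,0]
    d=T[:3,:3]@np.array([u[0],-u[1],-1]); return T[:3,3],d/np.linalg.norm(d)
def onz(n,p,z):
    o,d=ray(n,p); return o+d*(z-o[2])/d[2]
def tri(pt,ps):
    A=np.zeros((3,3));b=np.zeros(3);L=[]
    for n,p in(("top",pt),("side",ps)):
        o,d=ray(n,p);M=np.eye(3)-np.outer(d,d);A+=M;b+=M@o;L.append((o,d))
    x=np.linalg.solve(A,b); return x,[np.linalg.norm(np.cross(x-o,d)) for o,d in L]
def proj(n,P):
    K,D,T=cam(n); P=np.atleast_2d(P).astype(float); c=(P-T[:3,3])@T[:3,:3]
    return cv2.projectPoints(c*[1,-1,-1],np.zeros(3),np.zeros(3),K,D)[0][:,0]
def draw(im,n,P,col,closed=True):
    cv2.polylines(im,[np.round((proj(n,P)) *16*1).astype(int)],closed,col,1,cv2.LINE_AA,4)
def circ(x,y,z,r,k=40):
    a=np.linspace(0,2*np.pi,k,endpoint=False); return np.c_[x+r*np.cos(a),y+r*np.sin(a),0*a+z]
def over(name,base,box,k,polys,out):
    x,y,w,h=box; im=cv2.resize(base[y:y+h,x:x+w],None,fx=k,fy=k,interpolation=cv2.INTER_CUBIC)
    for P,c in polys:
        q=(proj(name,P)-[x,y]+.5)*k-.5; cv2.polylines(im,[np.round(q*16).astype(int)],True,c,1,cv2.LINE_AA,4)
    cv2.imwrite(out,im); return im
E
python3 - <<'E'
from h import *
np.set_printoptions(precision=1,suppress=True)
def c2p(c,k,o): return [(c[0]+.5)/k-.5+o[0],(c[1]+.5)/k-.5+o[1]]
rt=c2p((174,146),6,(150,190)); rs=c2p((143,93),6,(185,180))
print("rim",onz("top",rt,66),onz("side",rs,66),tri(rt,rs))
print("stud",onz("top",c2p((112,138),6,(150,190)),48),"chamb",onz("top",c2p((107,145),6,(150,190)),40))
t=cv2.imread("pics/top0.png"); s=cv2.imread("pics/side0.png")
for n,im,b in(("top",t,(255,190,65,65)),("side",s,(262,215,55,55))):
    x,y,w,h=b; g=im[y:y+h,x:x+w]; m=(g.min(2)>130).astype(np.uint8)
    nn,l,st,ce=cv2.connectedComponentsWithStats(m); i=1+st[1:,4].argmax(); print(n,st[i],onz(n,ce[i]+[x,y],60))
tt=c2p((245,277),4.5,(340,200)); print("tail",onz("top",tt,162))
for nm,c in(("rackTL",(157,68)),("TR",(269,87)),("BR",(229,523)),("BL",(110,505))): print(nm,onz("top",c2p(c,4.5,(340,200)),70))
E
```

```text
rim [553.6 248.   66. ] [554.9 246.9  66. ] (array([554.3, 247.4,  66. ]), [np.float64(0.8417959724747036), np.float64(0.841795972474739)])
stud [557.7 278.5  48. ] chamb [556.  282.5  40. ]
top [ 19  15  25  24 457] [573.3 -10.7  60. ]
side [ 14  13  26  15 313] [574.  -12.1  60. ]
tail [ 478.7 -243.6  162. ]
rackTL [ 595.  -221.8   70. ]
TR [ 590.2 -282.1   70. ]
BR [ 362.7 -268.1   70. ]
BL [ 366.2 -207.2   70. ]
```

```bash
cat > ov.py <<'E'
from h import *
t=cv2.imread("pics/top0.png"); s=cv2.imread("pics/side0.png")
def carb(x,y,yaw,z0=0):
    R=Ro.from_euler('z',yaw,degrees=True).as_matrix(); o=np.array([x,y,z0])
    f=lambda P:np.array(P)@R.T+o
    return [(f([[23,33,8],[-23,33,8],[-23,-33,8],[23,-33,8]]),(255,255,0)),(f(circ(0,0,66,21)),(0,255,0)),(f([[0,46,24],[0,46,24.1]]),(255,0,0)),(f([[0,0,8],[0,-41,8]]),(0,255,255))]
if __name__=="__main__":
    ims=[]
    for i,yaw in enumerate((-12,-6,0)):
        p=carb(554.3,247.4,yaw)
        a=over("top",t,(155,192,60,50),4.4,p,"pics/x.png"); b=over("side",s,(190,180,60,50),4.4,p,"pics/x.png"); ims.append(np.vstack([a,b]))
    cv2.imwrite("pics/ovc.png",np.hstack(ims))
E
python3 ov.py
```

```text
(no output)
```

View pics/ovc.png

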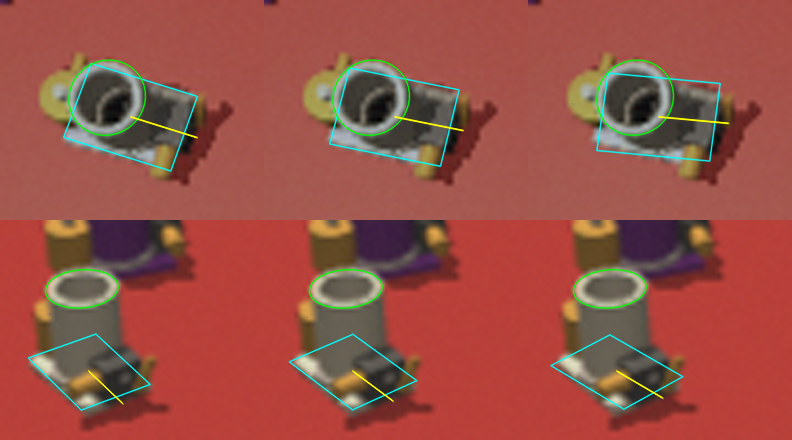

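```bash
cat >> h.py <<'E'
def down(yaw): return Ro.from_euler('xyz',[180,0,yaw],degrees=True)
def plan(p0,R0,p1,R1):
    return np.round(R0.inv().apply(np.array(p1)-np.array(p0))/1000,4),np.round((R0.inv()*R1).as_rotvec(degrees=True),2)
E
python3 - <<'E'
from h import *
np.set_printoptions(precision=4,suppress=True)
print(onz("top",(155,173),66),onz("top",(165,266),66))
p0=[158.759,578.58,202.523];R0=down(74.657)
print(plan(p0,R0,[554.3,247.4,150],down(-6.5)))
print(plan(p0,R0,[450,380,202],down(20)))
E
```

```text
[650.0525 320.6038  66.    ] [427.235  262.1528  66.    ]
(array([-0.2147,  0.4691,  0.0525]), array([ 0.  , -0.  , 81.16]))
(array([-0.1144,  0.3334,  0.0005]), array([ 0.  , -0.  , 54.66]))
```

Request:
play_rows([
  {"dp": [-0.015, 0.035, 0.004], "turn": [0, 0, 6], "grip": -1},
  {"dp": [-0.038, 0.083, 0.01], "turn": [0, 0, 15], "grip": -1},
  {"dp": [-0.062, 0.136, 0.016], "turn": [0, 0, 24], "grip": -1},
  {"dp": [-0.086, 0.188, 0.022], "turn": [0, 0, 33], "grip": -1},
  {"dp": [-0.11, 0.24, 0.028], "turn": [0, 0, 42], "grip": -1},
  {"dp": [-0.133, 0.29, 0.034], "turn": [0, 0, 51], "grip": -1},
  {"dp": [-0.157, 0.343, 0.04], "turn": [0, 0, 60], "grip": -1},
  {"dp": [-0.181, 0.395, 0.046], "turn": [0, 0, 69], "grip": -1},
  {"dp": [-0.202, 0.44, 0.05], "turn": [0, 0, 77], "grip": -1},
  {"dp": [-0.2147, 0.4691, 0.0525], "turn": [0, 0, 81.16], "grip": -1},
  {"dp": [-0.2147, 0.4691, 0.0525], "turn": [0, 0, 81.16], "grip": -1},
  {"dp": [-0.2147, 0.4691, 0.0525], "turn": [0, 0, 81.16], "grip": -1},
  {"dp": [-0.2147, 0.4691, 0.0525], "turn": [0, 0, 81.16], "grip": -1},
], grip_force=35)

```text
t: 1.72
tcp_pos: [553.1, 248.3, 150.0]
eef_rot: [180.0, 0.0, -6.4]
ft_force: [0.4, 0.1, -1.0]
grip_width: 1.002
```

```bash
python3 - <<'E'
from h import *
from ov import carb
np.set_printoptions(precision=2,suppress=True)
s=robot.state();print(s['t'],s['tcp_pos'],s['eef_rot'],s['joint_positions'])
for n,b in(("top",(130,170,90,90)),("side",(170,120,90,120))):
    im=cams.get_image(n)[:,:,::-1].copy(); over(n,im,b,4.5,carb(554.3,247.4,-6.5)[:2],f"pics/{n}1.png")
print(robot.state()['tcp_pos'])
E
python3 -c "
import cv2,numpy as np
a=cv2.imread('pics/top1.png');b=cv2.imread('pics/side1.png');h=540
a=cv2.copyMakeBorder(a,0,h-a.shape[0],0,0,0);cv2.imwrite('pics/v1.png',np.hstack([a[:, :400],b[:, :400]]))"
```

```text
1.725 [553.13 248.29 150.05] [180.     0.04  -6.39] [17.64 23.94 89.19  0.02 66.91 24.03]
[553.42 248.28 150.21]
```

View pics/v1.png

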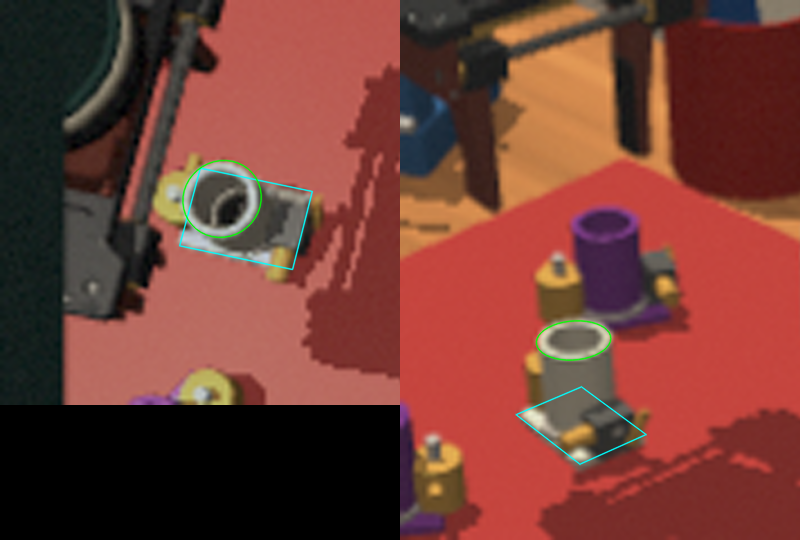

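```bash
python3 - <<'E'
from h import *
np.set_printoptions(precision=1,suppress=True)
R=down(-6.4)
p=np.array([553.3,248.3,150.1])
for n,nm in(("top","top"),("side","side")):
    P=np.array([p,p+R.apply([50,0,0]),p-R.apply([50,0,0]),p+R.apply([0,0,-80])])
    print(n,proj(n,P))
    im=cams.get_image(n)[:,:,::-1].copy()
    for q in proj(n,P): cv2.circle(im,tuple(np.round(q).astype(int)),3,(0,255,0),1)
    cv2.imwrite(f"pics/{n}2.png",im)
E
```

```text
top [[169.3 206.6]
 [175.1 185.1]
 [163.4 228.7]
 [158.9 198.1]]
side [[205.1 166.3]
 [221.7 160.1]
 [187.8 172.8]
 [202.6 136.8]]
```

View pics/top2.png

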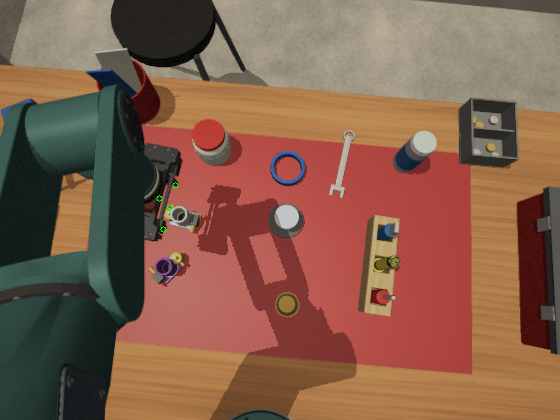

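View pics/side2.png

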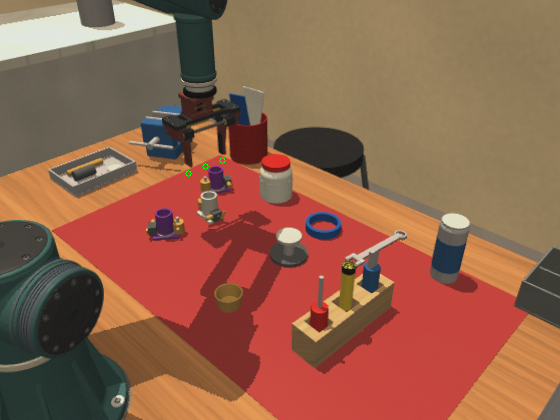

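Request:
play_rows([
  {"dp": [0.001, 0.0007, 0.02], "turn": [0, 0, 0], "grip": -1},
  {"dp": [0.001, 0.0007, 0.05], "turn": [0, 0, 0], "grip": -1},
  {"dp": [0.001, 0.0007, 0.08], "turn": [0, 0, 0], "grip": -1},
  {"dp": [0.001, 0.0007, 0.105], "turn": [0, 0, 0], "grip": -1},
  {"dp": [0.001, 0.0007, 0.116], "turn": [0, 0, 0], "grip": -1},
  {"dp": [0.001, 0.0007, 0.116], "turn": [0, 0, 0], "grip": -1},
  {"dp": [0.001, 0.0007, 0.116], "turn": [0, 0, 0], "grip": -1},
])

```text
t: 2.8
tcp_pos: [556.1, 247.0, 35.1]
eef_rot: [-180.0, -0.1, -6.5]
ft_force: [1.0, 0.0, -0.9]
grip_width: 1.001
```

```bash
python3 - <<'E'
from h import *
print(robot.state()['tcp_pos'],robot.state()['ft_force'])
im=cams.get_image("side")[:,:,::-1]; a=cv2.resize(im[120:250,140:270],None,fx=4,fy=4,interpolation=cv2.INTER_CUBIC)
cv2.imwrite("pics/s3.png",a)
E
```

```text
[556.06182073 246.96190459  35.05490635] [ 1.04255768  0.00458504 -0.94268277]
```

View pics/s3.png

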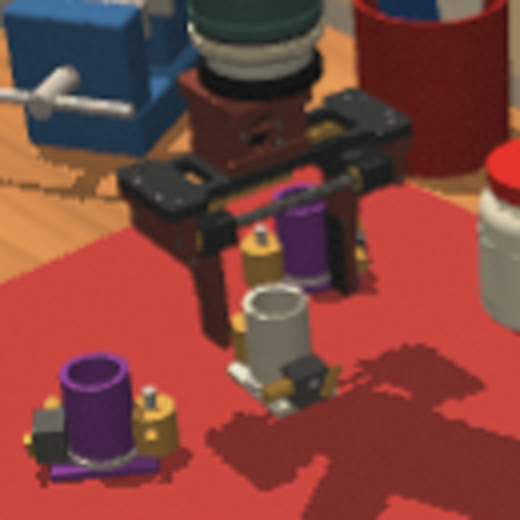

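```bash
python3 - <<'E'
from h import *
R=down(-6.5);p=np.array([556,247,35.])
im=cams.get_image("top")[:,:,::-1].copy()
P=[np.array([p+R.apply([x,-10,-15]),p+R.apply([x,10,-15])]) for x in(44,57,-44,-57)]
over("top",im,(110,140,130,130),4.4,[(q,(0,255,0)) for q in P],"pics/t3.png")
E
```

```text
(no output)
```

View pics/t3.png

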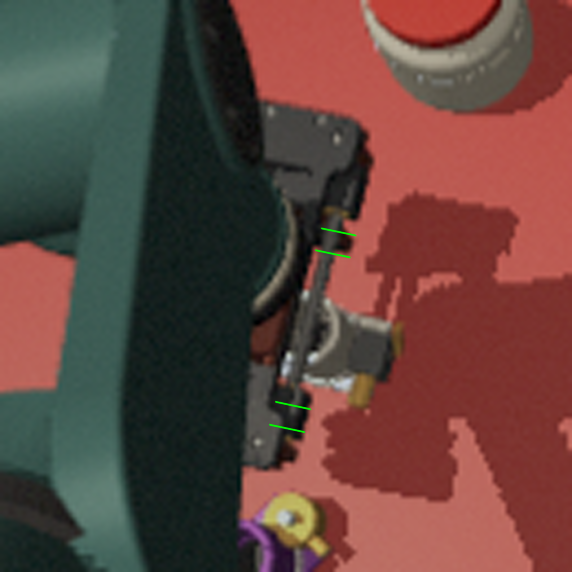

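Request:
play_rows([
  {"dp": [-0.0015, 0, 0], "turn": [0, 0, 0], "grip": 1},
  {"dp": [-0.0015, 0, 0], "turn": [0, 0, 0], "grip": 1},
  {"dp": [-0.0015, 0, 0], "turn": [0, 0, 0], "grip": 1},
  {"dp": [-0.0015, 0, 0], "turn": [0, 0, 0], "grip": 1},
  {"dp": [-0.0015, 0, 0], "turn": [0, 0, 0], "grip": 1},
  {"dp": [-0.0015, 0, 0], "turn": [0, 0, 0], "grip": 1},
  {"dp": [-0.0015, 0, 0], "turn": [0, 0, 0], "grip": 1},
], grip_force=35)

```text
t: 3.78
tcp_pos: [553.7, 246.7, 34.0]
eef_rot: [180.0, 0.0, -6.5]
ft_force: [-0.7, -0.3, -0.1]
grip_width: 0.461
```

```bash
python3 - <<'E'
from h import *
s=robot.state();print(s['tcp_pos'],s['ft_force'],s['grip_width'],s['eef_rot'],s['joint_positions'])
im=cams.get_image("side")[:,:,::-1]; a=cv2.resize(im[120:250,140:270],None,fx=4,fy=4,interpolation=cv2.INTER_CUBIC)
cv2.imwrite("pics/s4.png",a)
E
```

```text
[553.68080526 246.68551164  34.00890896] [-0.69889255 -0.28373491 -0.07215701] 0.4612272597169142 [ 1.79987703e+02  8.75810752e-03 -6.50057685e+00] [ 1.74930438e+01  3.18842092e+01  9.49903377e+01 -9.58996519e-03
  5.31384551e+01  2.39993735e+01]
```

View pics/s4.png

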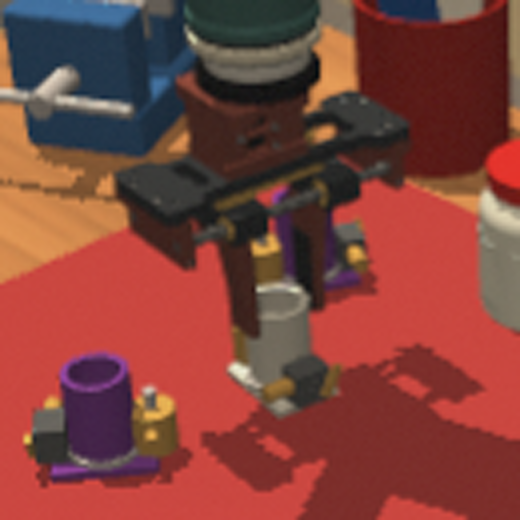

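Request:
play_rows([
  {"dp": [-0.0015, 0, -0.008], "turn": [0, 0, 0], "grip": 1},
  {"dp": [-0.0015, 0, -0.025], "turn": [0, 0, 0], "grip": 1},
  {"dp": [-0.0015, 0, -0.05], "turn": [0, 0, 0], "grip": 1},
  {"dp": [-0.0015, 0, -0.075], "turn": [0, 0, 0], "grip": 1},
  {"dp": [-0.0015, 0, -0.095], "turn": [0, 0, 0], "grip": 1},
  {"dp": [-0.0015, 0, -0.106], "turn": [0, 0, 0], "grip": 1},
  {"dp": [-0.0015, 0, -0.106], "turn": [0, 0, 0], "grip": 1},
  {"dp": [-0.0015, 0, -0.106], "turn": [0, 0, 0], "grip": 1},
])

```text
t: 4.82
tcp_pos: [551.6, 246.7, 139.4]
eef_rot: [180.0, 0.1, -6.5]
ft_force: [0.0, 0.4, -3.4]
grip_width: 0.461
```

```bash
python3 - <<'E'
from h import *
s=robot.state();print(s['tcp_pos'],s['ft_force'],s['grip_width'],s['eef_rot'])
R=down(-6.5)
print(plan(s['tcp_pos'],R,[573.6,-11.9,140],R))
im=cams.get_image("side")[:,:,::-1]; a=cv2.resize(im[80:250,140:310],None,fx=3,fy=3,interpolation=cv2.INTER_CUBIC)
cv2.imwrite("pics/s5.png",a)
E
```

```text
[551.62224677 246.71580812 139.37873257] [ 0.02975561  0.37267487 -3.43076627] 0.46090809918825715 [ 1.79962198e+02  7.06138781e-02 -6.50074392e+00]
(array([ 0.0511,  0.2545, -0.0006]), array([0., 0., 0.]))
```

View pics/s5.png

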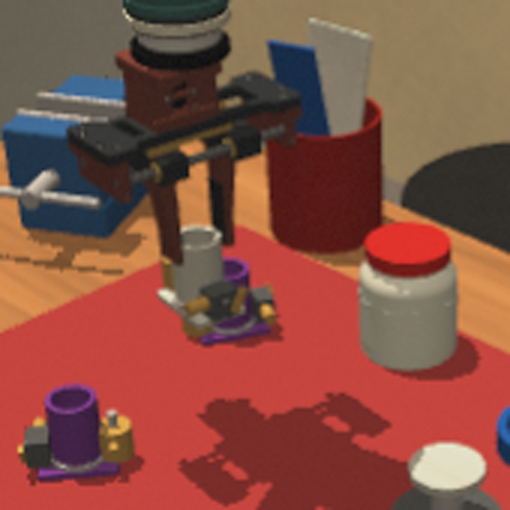

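The carb is lifted and held upright: force is -3.4 N, matching 0.35 kg. I now move it over the stand.

Request:
play_rows([
  {"dp": [0.0018, 0.009, 0], "turn": [0, 0, 0], "grip": 1},
  {"dp": [0.0055, 0.027, 0], "turn": [0, 0, 0], "grip": 1},
  {"dp": [0.0105, 0.052, 0], "turn": [0, 0, 0], "grip": 1},
  {"dp": [0.0161, 0.08, 0], "turn": [0, 0, 0], "grip": 1},
  {"dp": [0.0219, 0.109, 0], "turn": [0, 0, 0], "grip": 1},
  {"dp": [0.0277, 0.138, 0], "turn": [0, 0, 0], "grip": 1},
  {"dp": [0.0335, 0.167, 0], "turn": [0, 0, 0], "grip": 1},
  {"dp": [0.039, 0.194, 0], "turn": [0, 0, 0], "grip": 1},
  {"dp": [0.044, 0.219, 0], "turn": [0, 0, 0], "grip": 1},
  {"dp": [0.048, 0.239, 0], "turn": [0, 0, 0], "grip": 1},
  {"dp": [0.0503, 0.2505, 0], "turn": [0, 0, 0], "grip": 1},
  {"dp": [0.0511, 0.2545, 0], "turn": [0, 0, 0], "grip": 1},
  {"dp": [0.0511, 0.2545, 0], "turn": [0, 0, 0], "grip": 1},
  {"dp": [0.0511, 0.2545, 0], "turn": [0, 0, 0], "grip": 1},
  {"dp": [0.0511, 0.2545, 0], "turn": [0, 0, 0], "grip": 1},
])

```text
t: 6.75
tcp_pos: [574.2, -11.1, 140.1]
eef_rot: [-180.0, 0.0, -6.5]
ft_force: [-0.4, -0.4, -3.1]
grip_width: 0.463
```

```bash
python3 - <<'E'
from h import *
from ov import carb
s=robot.state();print(s['tcp_pos'],s['ft_force'],s['grip_width'],s['eef_rot'])
x,y,z=s['tcp_pos']; c=carb(x,y+.6,-6.5,z-34)[:2]+[(circ(573.6,-11.4,60,30),(0,0,255))]
print(plan(s['tcp_pos'],down(-6.5),[573.6,-12,z],down(-6.5)))
a=over("top",cams.get_image("top")[:,:,::-1].copy(),(240,170,90,100),4.4,c,"pics/x.png")
b=over("side",cams.get_image("side")[:,:,::-1].copy(),(250,170,90,100),4.4,c,"pics/x.png")
cv2.imwrite("pics/v6.png",np.hstack([a,b]))
E
```

```text
[574.15915529 -11.06809318 140.08606434] [-0.38496437 -0.43327089 -3.11644583] 0.4625936373512684 [-1.79998738e+02  1.14672614e-03 -6.45299944e+00]
(array([-0.0005,  0.001 ,  0.    ]), array([0., 0., 0.]))
```

View pics/v6.png

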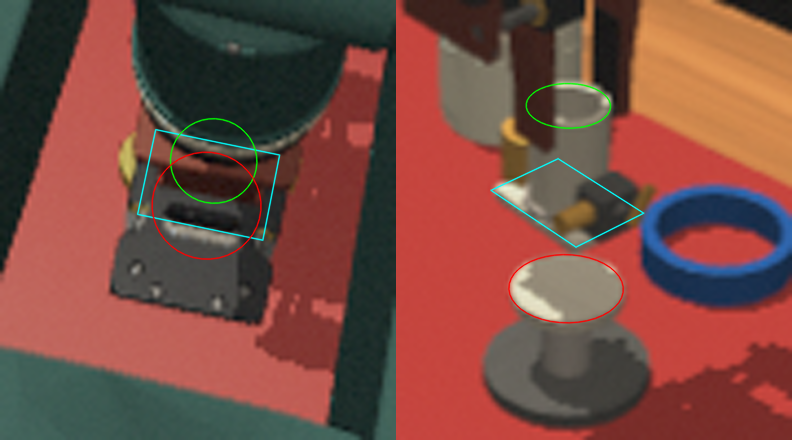

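Overlay agrees in the side view: barrel and flange outlines match, and the disc is centred below. I lower it gently.

Request:
play_rows([
  {"dp": [-0.0005, 0.001, 0.008], "turn": [0, 0, 0], "grip": 1},
  {"dp": [-0.0005, 0.001, 0.02], "turn": [0, 0, 0], "grip": 1},
  {"dp": [-0.0005, 0.001, 0.031], "turn": [0, 0, 0], "grip": 1},
  {"dp": [-0.0005, 0.001, 0.038], "turn": [0, 0, 0], "grip": 1},
  {"dp": [-0.0005, 0.001, 0.042], "turn": [0, 0, 0], "grip": 1},
  {"dp": [-0.0005, 0.001, 0.044], "turn": [0, 0, 0], "grip": 1},
  {"dp": [-0.0005, 0.001, 0.045], "turn": [0, 0, 0], "grip": 1},
  {"dp": [-0.0005, 0.001, 0.045], "turn": [0, 0, 0], "grip": 1},
  {"dp": [-0.0005, 0.001, 0.045], "turn": [0, 0, 0], "grip": 1},
])

```text
t: 7.98
tcp_pos: [573.8, -12.7, 95.3]
eef_rot: [180.0, -0.0, -6.5]
ft_force: [-0.5, -0.7, -2.1]
grip_width: 0.458
```

Request:
play_rows([
  {"dp": [0, -0.0005, 0.0005], "turn": [0, 0, 0], "grip": 1},
  {"dp": [0, -0.0005, 0.001], "turn": [0, 0, 0], "grip": 1},
  {"dp": [0, -0.0005, 0.001], "turn": [0, 0, 0], "grip": 1},
  {"dp": [0, -0.0005, 0.001], "turn": [0, 0, 0], "grip": 1},
])

```text
t: 8.48
tcp_pos: [573.6, -12.2, 94.1]
eef_rot: [180.0, 0.0, -6.5]
ft_force: [0.9, -0.2, -4.0]
grip_width: 0.463
```

```bash
python3 - <<'E'
from h import *
s=robot.state();print(s['tcp_pos'],s['ft_force'],s['grip_width'])
cv2.imwrite("pics/s7.png",cv2.resize(cams.get_image("side")[160:280,230:350,::-1],None,fx=4,fy=4,interpolation=cv2.INTER_CUBIC))
E
```

```text
[573.64413867 -12.17587389  94.05193428] [ 0.94374328 -0.21859262 -4.03341284] 0.4629147942556868
```

View pics/s7.png

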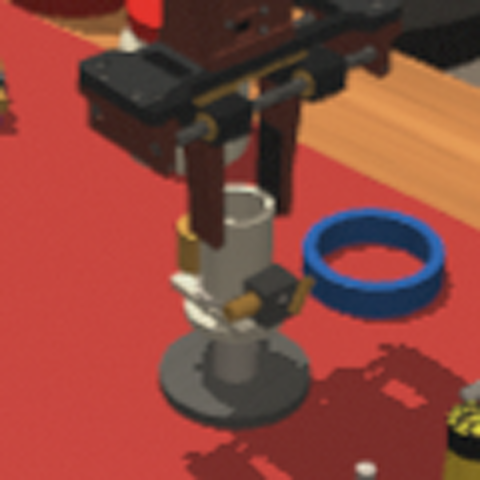

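Request:
play_rows([
  {"dp": [0, 0, 0.0005], "turn": [0, 0, 0], "grip": 1},
  {"dp": [0, 0, 0.001], "turn": [0, 0, 0], "grip": 1},
  {"dp": [0, 0, 0.001], "turn": [0, 0, 0], "grip": 1},
  {"dp": [0, 0, 0.001], "turn": [0, 0, 0], "grip": 1},
])

```text
t: 9.02
tcp_pos: [573.7, -12.2, 93.9]
eef_rot: [180.0, -0.0, -6.5]
ft_force: [-2.7, 0.2, 5.1]
grip_width: 0.464
```

Contact with the stand: the force rose to +5 N. I release and watch the force.

Request:
play_rows([
  {"dp": [0, 0, -0.0005], "turn": [0, 0, 0], "grip": 0.1},
  {"dp": [0, 0, -0.0005], "turn": [0, 0, 0], "grip": 0},
  {"dp": [0, 0, -0.0005], "turn": [0, 0, 0], "grip": -0.3},
  {"dp": [0, 0, -0.0005], "turn": [0, 0, 0], "grip": -1},
  {"dp": [0, 0, -0.0005], "turn": [0, 0, 0], "grip": -1},
  {"dp": [0, 0, -0.0005], "turn": [0, 0, 0], "grip": -1},
  {"dp": [0, 0, -0.0005], "turn": [0, 0, 0], "grip": -1},
])

```text
t: 9.9
tcp_pos: [573.6, -12.1, 93.5]
eef_rot: [180.0, 0.0, -6.5]
ft_force: [0.0, 1.0, -0.1]
grip_width: 0.989
```

```bash
python3 - <<'E'
from h import *
s=robot.state();print(s['tcp_pos'],s['ft_force'],s['grip_width'])
cv2.imwrite("pics/s8.png",cv2.resize(cams.get_image("side")[160:280,230:350,::-1],None,fx=4,fy=4,interpolation=cv2.INTER_CUBIC))
E
```

```text
[573.63234341 -12.13862584  93.53970947] [ 0.0468722   0.97939763 -0.14047536] 0.9894420828792866
```

View pics/s8.png

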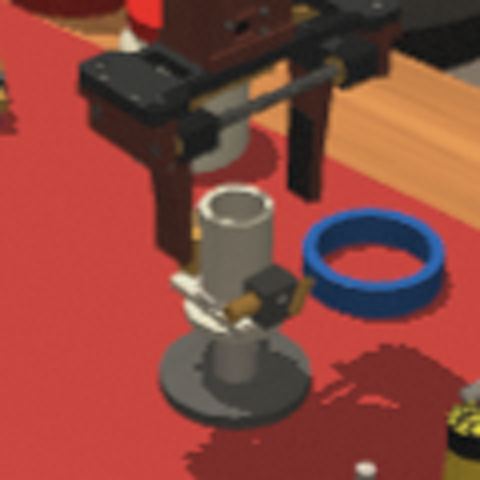

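Request:
play_rows([
  {"dp": [0, 0, -0.01], "turn": [0, 0, 0], "grip": -1},
  {"dp": [0, 0, -0.035], "turn": [0, 0, 0], "grip": -1},
  {"dp": [0, 0, -0.075], "turn": [0, 0, 0], "grip": -1},
  {"dp": [0, 0, -0.115], "turn": [0, 0, 0], "grip": -1},
  {"dp": [0, 0, -0.146], "turn": [0, 0, 0], "grip": -1},
  {"dp": [0, 0, -0.157], "turn": [0, 0, 0], "grip": -1},
  {"dp": [0, 0, -0.157], "turn": [0, 0, 0], "grip": -1},
  {"dp": [0, 0, -0.157], "turn": [0, 0, 0], "grip": -1},
])

```text
t: 10.95
tcp_pos: [572.7, -12.0, 249.1]
eef_rot: [180.0, 0.1, -6.5]
ft_force: [0.4, 0.9, -0.9]
grip_width: 0.999
```

```bash
python3 - <<'E'
from h import *
s=robot.state();print(s['t'],s['tcp_pos'],s['ft_force'],s['grip_width'])
R=Ro.from_euler('xyz',s['eef_rot'],degrees=True)
print(plan(s['tcp_pos'],down(-6.5),[478.6,-243.8,250],down(-93.65)))
t=cv2.imread("pics/top0.png"); sd=cv2.imread("pics/side0.png")
def torch(x0,y0,x1,y1):
    return [(circ(x0,y0,70,12.5),(0,255,0)),(circ(x1,y1,162,12.5),(255,255,0))]
c=torch(478.6,-244.5,478.6,-244)
a=over("top",t,(345,210,70,110),5,c,"pics/x.png"); b=over("side",sd,(290,240,80,110),5,c,"pics/x.png")
cv2.imwrite("pics/tor.png",np.hstack([a,b]))
E
```

```text
10.95 [572.6663671  -12.01547336 249.09419778] [ 0.41621846  0.88248975 -0.89079445] 0.9990147881679653
(array([-0.0672,  0.2409, -0.0009]), array([ 0.  , -0.  , 87.15]))
```

View pics/tor.png

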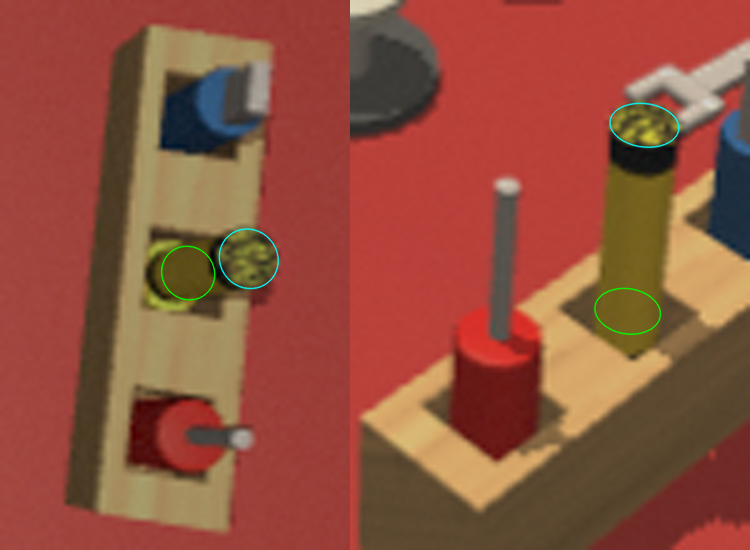

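Request:
play_rows([
  {"dp": [-0.004, 0.016, 0], "turn": [0, 0, 5], "grip": -1},
  {"dp": [-0.012, 0.042, 0], "turn": [0, 0, 14], "grip": -1},
  {"dp": [-0.02, 0.072, 0], "turn": [0, 0, 24], "grip": -1},
  {"dp": [-0.028, 0.1, 0], "turn": [0, 0, 34], "grip": -1},
  {"dp": [-0.036, 0.128, 0], "turn": [0, 0, 44], "grip": -1},
  {"dp": [-0.044, 0.156, 0], "turn": [0, 0, 54], "grip": -1},
  {"dp": [-0.052, 0.184, 0], "turn": [0, 0, 64], "grip": -1},
  {"dp": [-0.06, 0.212, 0], "turn": [0, 0, 74], "grip": -1},
  {"dp": [-0.065, 0.232, 0], "turn": [0, 0, 83], "grip": -1},
  {"dp": [-0.0672, 0.2409, 0], "turn": [0, 0, 87.15], "grip": -1},
  {"dp": [-0.0672, 0.2409, 0], "turn": [0, 0, 87.15], "grip": -1},
  {"dp": [-0.0672, 0.2409, 0], "turn": [0, 0, 87.15], "grip": -1},
  {"dp": [-0.0672, 0.2409, 0], "turn": [0, 0, 87.15], "grip": -1},
])

```text
t: 12.58
tcp_pos: [479.6, -243.3, 250.3]
eef_rot: [180.0, 0.0, -93.6]
ft_force: [0.3, -0.3, -0.3]
grip_width: 0.999
```

```bash
python3 - <<'E'
from h import *
from ov import carb
s=robot.state();print(s['t'],s['tcp_pos'],s['eef_rot'],s['joint_positions'])
print(plan(s['tcp_pos'],down(-93.65),[478.6,-244.2,116],down(-93.65)))
im=cams.get_image("side")[:,:,::-1].copy(); c=carb(573.6,-11.5,-6.5,60)[:2]
b=over("side",im,(250,170,90,100),4.4,c,"pics/x.png")
a=over("side",im,(280,130,90,100),4.4,c,"pics/x.png")
im=cams.get_image("top")[:,:,::-1].copy(); 
d=over("top",im,(240,170,90,100),4.4,c,"pics/x.png")
cv2.imwrite("pics/v9.png",cv2.resize(np.hstack([b,d]),None,fx=.98,fy=.98))
cv2.imwrite("pics/t9.png",im)
E
```

```text
12.575 [ 479.62500711 -243.27391828  250.25630304] [ 1.79968204e+02  2.00610328e-02 -9.35679148e+01] [-3.42564007e+01  1.30586992e+01  9.04086126e+01  1.05278809e-03
  7.65702696e+01  5.93112637e+01]
(array([0.001 , 0.001 , 0.1343]), array([0., 0., 0.]))
```

View pics/v9.png

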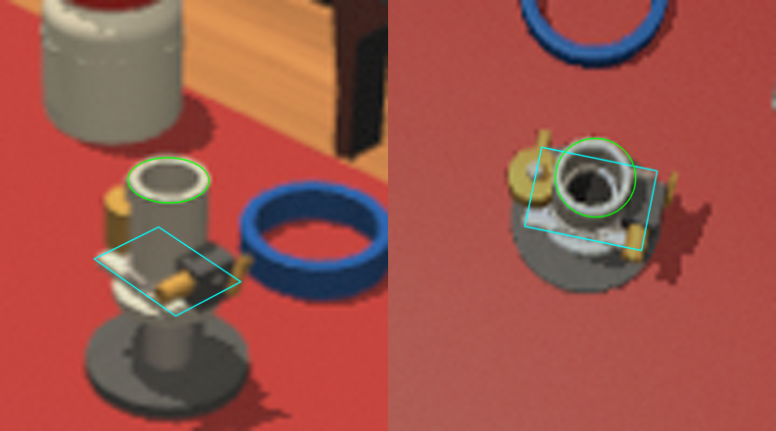

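View pics/t9.png

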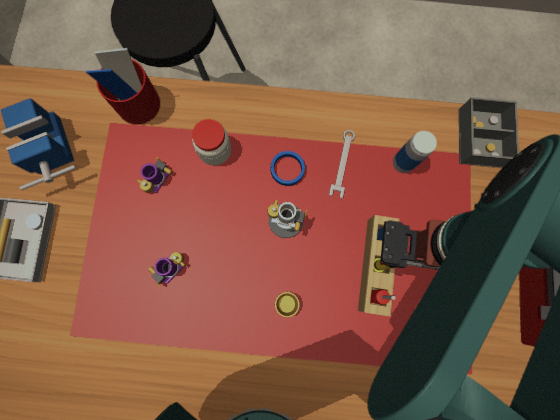

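Carb stands upright, centred (rim outline matches in both views at (573.6,-11.5,126)). I descend onto the torch.

Request:
play_rows([
  {"dp": [0.0005, 0.001, 0.012], "turn": [0, 0, 0], "grip": -1},
  {"dp": [0.0005, 0.001, 0.037], "turn": [0, 0, 0], "grip": -1},
  {"dp": [0.0005, 0.001, 0.065], "turn": [0, 0, 0], "grip": -1},
  {"dp": [0.0005, 0.001, 0.092], "turn": [0, 0, 0], "grip": -1},
  {"dp": [0.0005, 0.001, 0.115], "turn": [0, 0, 0], "grip": -1},
  {"dp": [0.0005, 0.001, 0.13], "turn": [0, 0, 0], "grip": -1},
  {"dp": [0.0005, 0.001, 0.134], "turn": [0, 0, 0], "grip": -1},
  {"dp": [0.0005, 0.001, 0.134], "turn": [0, 0, 0], "grip": -1},
  {"dp": [0.0005, 0.001, 0.134], "turn": [0, 0, 0], "grip": -1},
])

```text
t: 13.8
tcp_pos: [479.2, -244.8, 117.4]
eef_rot: [-179.9, -0.1, -93.6]
ft_force: [0.4, 0.3, -0.7]
grip_width: 0.999
```

```bash
python3 - <<'E'
from h import *
s=robot.state();print(s['t'],s['tcp_pos'],s['ft_force'])
a=cv2.resize(cams.get_image("side")[180:360,270:430,::-1],None,fx=3,fy=3,interpolation=cv2.INTER_CUBIC)
b=cv2.resize(cams.get_image("top")[180:330,335:440,::-1],None,fx=3,fy=3,interpolation=cv2.INTER_CUBIC)
b=cv2.copyMakeBorder(b,0,a.shape[0]-b.shape[0],0,0,0); cv2.imwrite("pics/s10.png",np.hstack([a,b]))
E
```

```text
13.8 [ 479.21455578 -244.76546228  117.4148094 ] [ 0.3894357   0.29626965 -0.68888551]
```

View pics/s10.png

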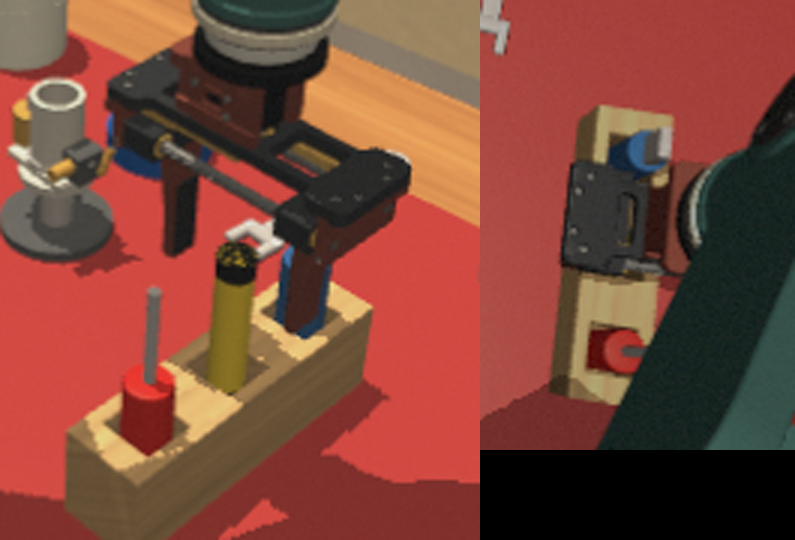

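```bash
python3 - <<'E'
from h import *
R=down(-93.6);p=np.array([479.2,-244.8,117.4])
im=cams.get_image("side")[:,:,::-1].copy()
for d in(0,15):
  P=[np.array([p+R.apply([x,-10,-d]),p+R.apply([x,10,-d]),p+R.apply([x,10,-d-40]),p+R.apply([x,-10,-d-40])]) for x in(44,-44,57,-57)]+[circ(*p[:2],117.4+d,12.5)]
  a=over("side",im,(290,210,110,110),4,[(q,(0,255,0)) for q in P],f"pics/s11_{d}.png")
E
python3 -c "
import cv2,numpy as np
cv2.imwrite('pics/s11.png',np.hstack([cv2.imread('pics/s11_%d.png'%d)[:,:400] for d in(0,15)]))"
```

```text
(no output)
```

View pics/s11.png

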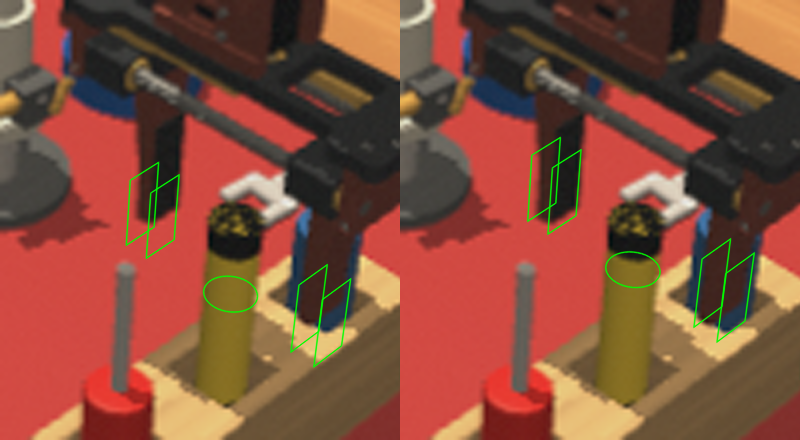

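Request:
play_rows([
  {"dp": [0, 0, 0], "turn": [0, 0, 0], "grip": 1},
  {"dp": [0, 0, 0], "turn": [0, 0, 0], "grip": 1},
  {"dp": [0, 0, 0], "turn": [0, 0, 0], "grip": 1},
  {"dp": [0, 0, 0], "turn": [0, 0, 0], "grip": 1},
  {"dp": [0, 0, 0], "turn": [0, 0, 0], "grip": 1},
  {"dp": [0, 0, 0], "turn": [0, 0, 0], "grip": 1},
  {"dp": [0, 0, 0], "turn": [0, 0, 0], "grip": 1},
  {"dp": [0, 0, 0], "turn": [0, 0, 0], "grip": 1},
  {"dp": [0, 0, 0], "turn": [0, 0, 0], "grip": 1},
], grip_force=40)

```text
t: 15.08
tcp_pos: [478.5, -244.3, 116.6]
eef_rot: [180.0, -0.0, -93.7]
ft_force: [-0.1, 0.3, 0.2]
grip_width: 0.278
```

```bash
python3 - <<'E'
from h import *
s=robot.state();print(s['t'],s['tcp_pos'],s['ft_force'],s['grip_width'],s['eef_rot'])
a=cv2.resize(cams.get_image("side")[180:360,270:430,::-1],None,fx=3,fy=3,interpolation=cv2.INTER_CUBIC)
cv2.imwrite("pics/s12.png",a)
E
```

```text
15.075 [ 478.53491239 -244.29345577  116.55870474] [-0.06498302  0.32456078  0.22309835] 0.2780186178593591 [ 1.79993726e+02 -8.79694375e-04 -9.36548599e+01]
```

View pics/s12.png

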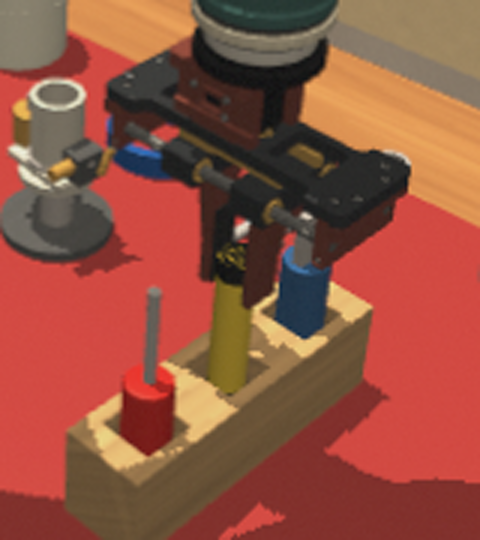

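Request:
play_rows([
  {"dp": [0, 0, -0.005], "turn": [0, 0, 0], "grip": 1},
  {"dp": [0, 0, -0.016], "turn": [0, 0, 0], "grip": 1},
  {"dp": [0, 0, -0.034], "turn": [0, 0, 0], "grip": 1},
  {"dp": [0, 0, -0.055], "turn": [0, 0, 0], "grip": 1},
  {"dp": [0, 0, -0.08], "turn": [0, 0, 0], "grip": 1},
  {"dp": [0, 0, -0.105], "turn": [0, 0, 0], "grip": 1},
  {"dp": [0, 0, -0.13], "turn": [0, 0, 0], "grip": 1},
  {"dp": [0, 0, -0.155], "turn": [0, 0, 0], "grip": 1},
  {"dp": [0, 0, -0.175], "turn": [0, 0, 0], "grip": 1},
  {"dp": [0, 0, -0.185], "turn": [0, 0, 0], "grip": 1},
  {"dp": [0, 0, -0.185], "turn": [0, 0, 0], "grip": 1},
  {"dp": [0, 0, -0.185], "turn": [0, 0, 0], "grip": 1},
  {"dp": [0, 0, -0.185], "turn": [0, 0, 0], "grip": 1},
])

```text
t: 16.75
tcp_pos: [478.1, -244.0, 300.6]
eef_rot: [179.9, 0.0, -93.7]
ft_force: [0.7, -0.5, -1.7]
grip_width: 0.274
```

```bash
python3 - <<'E'
from h import *
np.set_printoptions(precision=2,suppress=True)
s=robot.state();print(s['t'],s['tcp_pos'],s['ft_force'],s['grip_width'],s['eef_rot'],s['joint_positions'])
im=cams.get_image("side")[:,:,::-1].copy()
x,y,z=s['tcp_pos']; c=[(circ(x,y,z+45.4,12.5),(255,255,0)),(circ(x,y,z-104.6,17),(0,255,0)),(circ(x,y,z-74.6,17),(0,255,0))]
a=over("side",im,(260,110,140,180),3,c,"pics/s13.png")
b=over("top",cams.get_image("top")[:,:,::-1].copy(),(340,180,120,180),3,c,"pics/x.png")
cv2.imwrite("pics/s13.png",np.hstack([a,b]))
E
```

```text
16.75 [ 478.12 -244.01  300.64] [ 0.71 -0.53 -1.68] 0.2740088173987525 [179.91   0.05 -93.66] [-34.41  10.98  86.04  -0.    83.08  59.25]
```

View pics/s13.png

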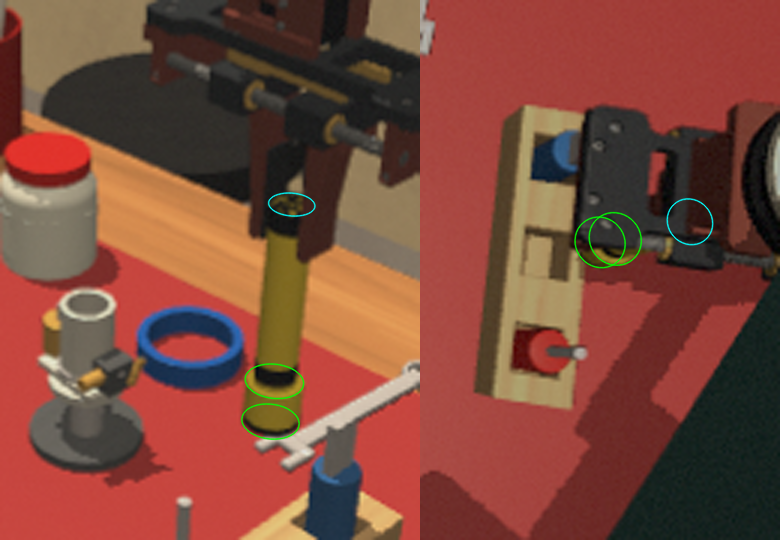

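```bash
python3 - <<'E'
import numpy as np
from scipy.optimize import least_squares
D=[([68.06,20.5976,86.597,72.908],[158.51,577.95,201.72]),([17.64,23.94,89.19,66.91],[553.13,248.29,150.05]),([17.493,31.884,94.990,53.138],[553.68,246.69,34.01]),([-34.256,13.0587,90.4086,76.570],[479.625,-243.27,250.26]),([-34.41,10.98,86.04,83.08],[478.12,-244.01,300.64])]
def f(p):
    L1,L2,h,off,a=p; e=[]
    for j,P in D:
        j=np.radians(j); r=L1*np.sin(j[1])+L2*np.sin(j[1]+j[2])+a; z=h+L1*np.cos(j[1])+L2*np.cos(j[1]+j[2])
        x=np.array([r*np.cos(j[0])-off*np.sin(j[0]),r*np.sin(j[0])+off*np.cos(j[0]),z]); e+=list(x-P)
    return e
s=least_squares(f,[450,450,-200,69,0]);print(s.x,s.cost,np.round(f(s.x),1))
E
```

```text
[ 466.34930112  432.33803387 -104.71676733   68.9093656    13.15920319] 44.52208545523446 [-1.9 -4.7  2.3 -2.2 -0.8  1.6  2.9  1.  -2.2  4.6 -3.2 -1.4 -1.   0.7
 -0.4]
```

```bash
cat > ik.py <<'E'
from h import *
from scipy.optimize import least_squares
L1,L2,off,a=466.3,432.3,68.9,13.2
def fk(j,d6):
    j1,j2,j3,j4,j5,j6=np.radians(j)
    R=Ro.from_euler('ZYZYZ',[j1,j2+j3,j4,j5,j6+np.pi])
    r=L1*np.sin(j2)+L2*np.sin(j2+j3)+a; h=-104.7+d6
    w=np.array([r*np.cos(j1)-off*np.sin(j1),r*np.sin(j1)+off*np.cos(j1),h+L1*np.cos(j2)+L2*np.cos(j2+j3)])
    return w+R.as_matrix()[:,2]*d6,R
def ik(p,R,j0,d6=280):
    def f(j):
        q,S=fk(j,d6); return np.r_[(q-p)/10,(R.inv()*S).as_rotvec(degrees=True)/3]
    s=least_squares(f,j0,bounds=([-170,-57.7,12.3,-90,11.2,-170],[170,135,136.1,234,155,170])); return s.x,s.cost
T=np.array([573.6,-11.5,126.])
def goal(az,lean,dist,R0,extra=0,lens=104.6):
    u=np.array([np.cos(np.radians(az)),np.sin(np.radians(az)),0])
    ax=np.cross([0,0,-1],u)
    R=Ro.from_rotvec(ax*np.radians(lean))*R0*Ro.from_euler('z',extra,degrees=True)
    d=R.as_matrix()[:,2]; return T-d*(dist+lens),R
E
python3 - <<'E'
from ik import *
np.set_printoptions(precision=1,suppress=True)
R0=down(-93.66); j0=[-34.41,10.98,86.04,0,83.08,59.25]
print(fk(j0,280)[0],fk(j0,280)[1].as_euler('xyz',degrees=True))
for d6 in(240,280,330):
  for az in(-40,-30,-20,-8,10,20,30,45):
    p,R=goal(az,45,100,R0); j,c=ik(p,R,[0,-20,125,0,40,60],d6); print(d6,az,p,j,round(c,3))
E
```

```text
Traceback (most recent call last):
  File "ik.py", line 6, in fk
    R=Ro.from_euler('ZYZYZ',[j1,j2+j3,j4,j5,j6+np.pi])
  File "scipy/spatial/transform/_rotation.pyx", line 1413, in scipy.spatial.transform._rotation.Rotation.from_euler
ValueError: Expected axis specification to be a non-empty string of upto 3 characters, got ZYZYZ
```

```bash
sed -i "s/R=Ro.from_euler('ZYZYZ',\[j1,j2+j3,j4,j5,j6+np.pi\])/R=Ro.from_euler('ZYZ',[j1,j2+j3,j4])*Ro.from_euler('YZ',[j5,j6+np.pi])/" ik.py
python3 - <<'E'
from ik import *
np.set_printoptions(precision=1,suppress=True)
R0=down(-93.66); j0=[-34.41,10.98,86.04,0,83.08,59.25]
print(fk(j0,280)[0],fk(j0,280)[1].as_euler('xyz',degrees=True))
for d6 in(240,280,330):
  for az in(-40,-30,-20,-8,10,20,30,45):
    p,R=goal(az,45,100,R0); j,c=ik(p,R,[0,-20,125,0,40,60],d6); print(d6,az,p,j,round(c,3))
E
```

```text
[ 476.7 -243.   300.2] [179.9   0.1 -93.7]
240 -40 [462.8  81.5 270.7] [ 19.4  -4.6 116.3 -49.3  53.5 138.5] 0.0
240 -30 [448.3  60.8 270.7] [ 13.9 -11.2 121.8 -45.5  43.5 134.4] 0.0
240 -20 [437.7  38.  270.7] [  5.5 -16.9 126.  -33.5  33.5 121.2] 0.0
240 -8 [430.3   8.6 270.7] [ -8.1 -21.5 128.8   0.2  27.7  85.4] 0.0
240 10 [431.1 -36.6 270.7] [-28.7 -20.3 128.1  41.3  42.1  41.1] 0.0
240 20 [437.7 -61.  270.7] [-36.3 -15.7 125.1  47.6  52.8  33.4] 0.0
240 30 [448.3 -83.8 270.7] [-40.7  -9.7 120.6  49.2  61.9  31.4] 0.0
240 45 [ 471.3 -113.8  270.7] [-43.    0.2 111.6  47.5  73.4  34.1] 0.0
280 -40 [462.8  81.5 270.7] [ 23.3  -5.2 118.5 -50.3  55.1 142.8] 0.0
280 -30 [448.3  60.8 270.7] [ 17.6 -12.6 124.6 -47.5  45.  139.1] 0.0
280 -20 [437.7  38.  270.7] [  8.2 -19.5 129.3 -36.3  34.3 125.6] 0.0
280 -8 [430.3   8.6 270.7] [ -8.1 -25.3 132.5   0.2  27.7  85.4] 0.0
280 10 [431.1 -36.6 270.7] [-33.  -23.7 131.7  43.2  44.7  36.6] 0.0
280 20 [437.7 -61.  270.7] [-41.2 -18.1 128.4  48.7  55.6  28.8] 0.0
280 30 [448.3 -83.8 270.7] [-45.4 -10.9 123.3  49.4  64.3  27. ] 0.0
280 45 [ 471.3 -113.8  270.7] [-47.    0.3 113.3  47.1  74.9  30.2] 0.0
330 -40 [462.8  81.5 270.7] [ 28.3  -5.4 120.8 -51.3  57.4 148.3] 0.0
330 -30 [448.3  60.8 270.7] [ 22.7 -14.1 127.8 -49.8  47.4 145.2] 0.0
330 -20 [437.7  38.  270.7] [ 12.2 -22.7 133.2 -39.8  36.1 131.6] 0.0
330 -8 [430.3   8.6 270.7] [ -7.8 -29.8 136.1  -0.7  29.6  86.4] 0.054
330 10 [431.1 -36.6 270.7] [-39.6 -28.2 136.   45.3  49.3  30.6] 0.0
330 20 [437.7 -61.  270.7] [-48.2 -20.8 132.1  49.4  59.9  22.8] 0.0
330 30 [448.3 -83.8 270.7] [-51.7 -12.1 126.3  49.2  67.5  21.4] 0.0
330 45 [ 471.3 -113.8  270.7] [-51.9   0.7 115.   46.2  76.7  25.5] 0.0
```

```bash
python3 - <<'E'
from ik import *
np.set_printoptions(precision=4,suppress=True)
s=robot.state()
R0=Ro.from_euler('xyz',s['eef_rot'],degrees=True)
p,R=goal(45,45,100,down(-93.66)); print(p,R.as_euler('xyz',degrees=True)); d,t=plan(s['tcp_pos'],R0,p,R); print(d,t)
for f in(.25,.5,.75,1):
    q=s['tcp_pos']+R0.apply(d*f*1000);S=R0*Ro.from_rotvec(t*f,degrees=True); print(f,np.round(ik(q,S,s['joint_positions'])[0],1), q+S.apply([0,0,104.6]))
E
```

```text
[ 471.3   -113.8    270.674] [-146.5542   32.0662  -83.7906]
[-0.1296  0.0152  0.0303] [ 29.79 -33.75  -0.02]
0.25 [-37.6   7.4  91.9  11.3  79.5  54.1] [ 490.8661 -197.0311  190.7487]
0.5 [-40.9   4.2  98.7  23.1  76.7  47.4] [ 503.0354 -150.5932  189.148 ]
0.75 [-44.1   1.7 105.9  35.1  75.   39.4] [ 514.1173 -105.244   191.2641]
1 [-47.    0.3 113.3  47.1  74.9  30.3] [523.6186 -61.4744 196.7251]
```

Request:
play_rows([
  {"dp": [-0.0039, 0.0005, 0.0009], "turn": [0.9, -1.0, 0], "grip": 1},
  {"dp": [-0.0117, 0.0014, 0.0027], "turn": [2.7, -3.0, 0], "grip": 1},
  {"dp": [-0.0233, 0.0027, 0.0055], "turn": [5.4, -6.1, 0], "grip": 1},
  {"dp": [-0.035, 0.0041, 0.0082], "turn": [8.0, -9.1, 0], "grip": 1},
  {"dp": [-0.0467, 0.0055, 0.0109], "turn": [10.7, -12.2, 0], "grip": 1},
  {"dp": [-0.0583, 0.0068, 0.0136], "turn": [13.4, -15.2, 0], "grip": 1},
  {"dp": [-0.07, 0.0082, 0.0164], "turn": [16.1, -18.2, 0], "grip": 1},
  {"dp": [-0.0816, 0.0096, 0.0191], "turn": [18.8, -21.3, 0], "grip": 1},
  {"dp": [-0.092, 0.0108, 0.0215], "turn": [21.2, -24, 0], "grip": 1},
  {"dp": [-0.0972, 0.0114, 0.0227], "turn": [22.34, -25.31, 0], "grip": 1},
  {"dp": [-0.0972, 0.0114, 0.0227], "turn": [22.34, -25.31, 0], "grip": 1},
  {"dp": [-0.0972, 0.0114, 0.0227], "turn": [22.34, -25.31, 0], "grip": 1},
])

```text
t: 18.35
tcp_pos: [473.8, -147.1, 279.2]
eef_rot: [-156.1, 24.5, -88.4]
ft_force: [-0.6, 0.2, -2.3]
grip_width: 0.281
```

```bash
python3 - <<'E'
from ik import *
np.set_printoptions(precision=4,suppress=True)
s=robot.state()
print(s['t'],s['tcp_pos'],s['eef_rot'],s['ft_force'],s['grip_width'],s['joint_positions'])
cv2.imwrite("pics/s14.png",cams.get_image("side")[:,:,::-1])
R0=Ro.from_euler('xyz',s['eef_rot'],degrees=True)
p,R=goal(45,45,100,down(-93.66)); print(plan(s['tcp_pos'],R0,p,R))
E
```

```text
18.35 [ 473.7564 -147.0789  279.2086] [-156.1298   24.543   -88.3715] [-0.6455  0.176  -2.3446] 0.2811395470418464 [-52.9724   6.4493 104.6214  34.3944  76.7691  30.21  ]
(array([-0.0268,  0.0101,  0.0192]), array([ 7.38, -8.54,  0.06]))
```

View pics/s14.png

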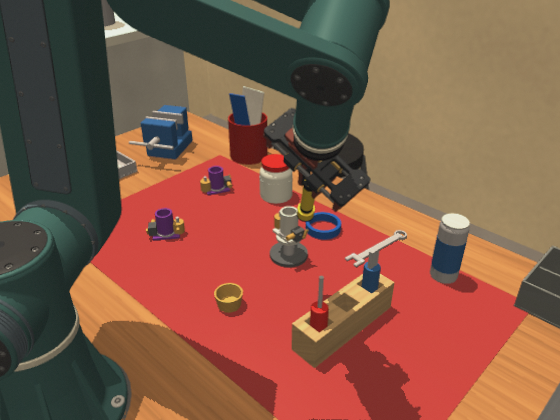

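Request:
play_rows([
  {"dp": [-0.004, 0.0015, 0.0029], "turn": [1.1, -1.3, 0], "grip": 1},
  {"dp": [-0.0107, 0.004, 0.0077], "turn": [3.0, -3.4, 0], "grip": 1},
  {"dp": [-0.0187, 0.0071, 0.0134], "turn": [5.2, -6.0, 0], "grip": 1},
  {"dp": [-0.0245, 0.0092, 0.0175], "turn": [6.8, -7.8, 0], "grip": 1},
  {"dp": [-0.0268, 0.0101, 0.0192], "turn": [7.4, -8.5, 0], "grip": 1},
  {"dp": [-0.0268, 0.0101, 0.0192], "turn": [7.4, -8.5, 0], "grip": 1},
  {"dp": [-0.0268, 0.0101, 0.0192], "turn": [7.4, -8.5, 0], "grip": 1},
  {"dp": [-0.0268, 0.0101, 0.0192], "turn": [7.4, -8.5, 0], "grip": 1},
])

```text
t: 19.4
tcp_pos: [471.2, -113.5, 270.6]
eef_rot: [-146.5, 32.0, -83.7]
ft_force: [0.1, 0.3, -0.8]
grip_width: 0.275
```

```bash
python3 - <<'E'
from ik import *
from ov import carb
np.set_printoptions(precision=3,suppress=True)
s=robot.state()
print(s['t'],s['tcp_pos'],s['eef_rot'],s['ft_force'],s['grip_width'],s['joint_positions'])
R0=Ro.from_euler('xyz',s['eef_rot'],degrees=True); d=R0.as_matrix()[:,2]
p,R=goal(45,45,100,down(-93.66)); print(plan(s['tcp_pos'],R0,p,R))
lens=s['tcp_pos']+104.6*d; v=T-lens; print("lens",lens,"ahead",v@d,"perp",np.linalg.norm(v-d*(v@d)),"lean",np.degrees(np.arccos(-d[2])))
def tc(k,r): return R0.apply(circ(0,0,k,r))+s['tcp_pos']
c=[(tc(104.6,17),(0,255,0)),(tc(74.6,17),(0,255,0)),(tc(-45.4,12.5),(255,255,0)),(np.array([lens,T]),(0,0,255))]+carb(573.6,-11.5,-6.5,60)[1:2]
a=over("side",cams.get_image("side")[:,:,::-1].copy(),(250,100,130,170),3,c,"pics/x.png")
b=over("top",cams.get_image("top")[:,:,::-1].copy(),(240,150,130,170),3,c,"pics/x.png")
cv2.imwrite("pics/s15.png",np.hstack([a,b]))
E
```

```text
19.4 [ 471.222 -113.476  270.641] [-146.507   32.011  -83.715] [ 0.113  0.348 -0.817] 0.27506555083672035 [-58.841   8.614 111.785  44.634  77.754  17.551]
(array([ 0., -0., -0.]), array([-0.01, -0.01,  0.08]))
lens [523.535 -61.195 196.674] ahead 99.85379787625277 perp 0.2566179747940207 lean 44.996736708109
```

View pics/s15.png

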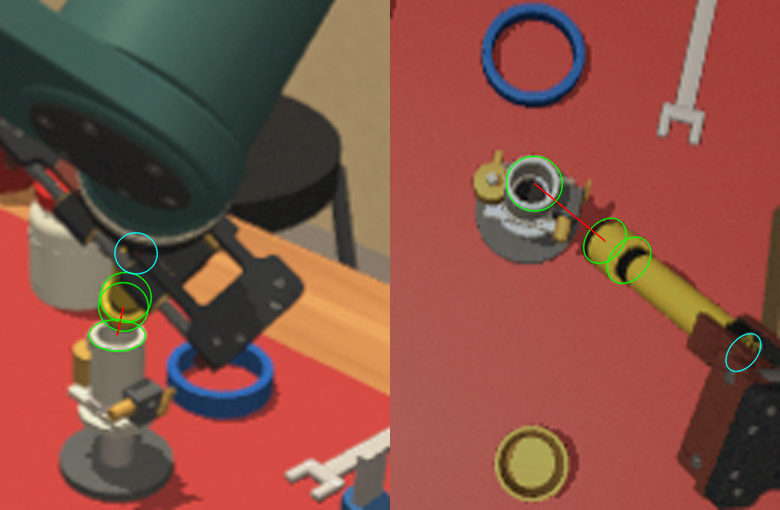

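Lens, handle and throat agree with the model in both views. I let it settle and take a last look before handing in.

Request:
play_rows([
  {"dp": [0, 0, 0], "turn": [0, 0, 0], "grip": 1},
  {"dp": [0, 0, 0], "turn": [0, 0, 0], "grip": 1},
  {"dp": [0, 0, 0], "turn": [0, 0, 0], "grip": 1},
  {"dp": [0, 0, 0], "turn": [0, 0, 0], "grip": 1},
])

```text
t: 20.0
tcp_pos: [471.0, -113.3, 270.3]
eef_rot: [-146.5, 32.1, -83.8]
ft_force: [-0.9, -0.5, -0.9]
grip_width: 0.274
```

```bash
python3 - <<'E'
from ik import *
im=cams.get_image("top")[:,:,::-1]; cv2.imwrite("pics/t16.png",im)
s=robot.state();print(s['t'],s['tcp_pos'],s['joint_velocities'],s['grip_width'])
E
```

```text
20.05 [ 470.97062257 -113.25598364  270.35329998] [-0.031062   -0.04436125 -0.00061746 -0.02368647 -0.04957404 -0.08839927] 0.2751960524113726
```

View pics/t16.png

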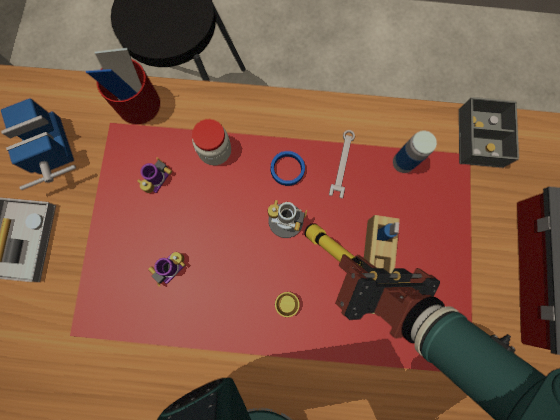

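The picture shows the carb on the stand at (287,213), the torch pointing at it with its lens at about (312,230), and the visible bystanders in their starting places. The screwdriver is hidden under the arm, but it was in place earlier. I hand in.

```bash
python3 -c "
from rig import robot
print(robot.hand_in())"
```

```text
the job is handed in; nothing more can be done
None
```

I set the aluminium carburettor upright on the stand and let go. Then I drew the torch from the middle well and handed in at about 20 s with the torch still held in the air. No verdict was reported.

- **Carburettor:** the rim outline matched in both camera views at about (573.6, -11.5, 126) mm, against a measured stand centre of (573.6, -11.4) mm. It stands upright, with the fingers well away from it.
- **Torch:** these values come from the arm's reported pose plus the length of torch below the grip, and both views agree with them to a few millimetres.
  - It leans 45.0°, with the lens about 197 mm above the table.
  - The throat is 99.9 mm ahead of the lens and under 1 mm off its axis.
  - It is held still at an opening of about 24 mm, with joint speeds near zero.
- **Other tools and containers:** all those in view were where they started. The screwdriver was hidden under the arm in the last picture. It was in place when I lifted the torch, and nothing passed near it after that.

No check failed or disagreed beyond 1–3 mm overlay differences, which is about the accuracy of the camera calibration.

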